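# File the paint jars into the jar lane

## Task

Slide the three paint jars across the table, one at a time, into the wooden jar lane so that they stand upright in single file between the rails: the tallest first, against the end stop, then the middle one, and the shortest last, nearest the mouth. Then swing the keeper bar fully shut across the mouth behind them. Do not lift or topple a jar, and leave the brush pot, the paint bottle and the paint tube where they are.

Things in the scene. Friction and masses are not known exactly. Their poses are not given: they have to be found in the camera images.
- jar_tall: The tallest of three round screw-top paint jars: grey plastic, pale label, black lid, 80 mm in diameter and 96 mm high (the three differ only in height: 96, 78 and 60 mm), about 0.3 to 0.4 kg, standing upright on the table. Origin at the centre of its underside, z up.
- jar_mid: The middle-height of three round screw-top paint jars: grey plastic, pale label, black lid, 80 mm in diameter and 78 mm high (the three differ only in height: 96, 78 and 60 mm), about 0.3 to 0.4 kg, standing upright on the table. Origin at the centre of its underside, z up.
- jar_short: The shortest of three round screw-top paint jars: grey plastic, pale label, black lid, 80 mm in diameter and 60 mm high (the three differ only in height: 96, 78 and 60 mm), about 0.3 to 0.4 kg, standing upright on the table. Origin at the centre of its underside, z up.
- lane: Wooden jar lane fixed to the table: two rails 88 mm apart inside, 12 mm thick, 36 mm high, standing on the bare tabletop. Origin on the tabletop mid-mouth, where the straight rails begin; x inwards along the lane, y towards the rail with the fixed wing, z up. The end stop (50 mm high) has its inner face at x = 248 mm: three jars just fit. The keeper bar hinges at the mouth on the -y side.
- wing_tip (a point): Top of the outer end of the fixed wooden wing, 65 mm long, 12 mm thick and 36 mm high, that flares outwards by 34 degrees from the mouth end of the lane's +y rail to guide jars in.
- keeper (a joint): Angle of the keeper, a wooden bar 10 mm thick, 100 mm long, 6 to 36 mm above the table, on an upright pin (20 mm thick, 44 high) at (-10, -50) mm in the lane's frame. 0 = shut: across the mouth along the lane's +y. It grows as the bar swings outwards: 1.57 rad = straight out of the lane (-x), 2.4 (limit) = splayed to the -y side. Moves easily, stays where left.
- keeper_hinge (a point): Point on the keeper's hinge axis, 36 mm above the table.
- keeper_knob (a point): Top of the round wooden knob (16 mm in diameter, 28 mm high, its top 64 mm above the table) that stands on the keeper bar 86 mm from the hinge axis.
- brush_pot: Bystander: steel pot 100 mm in diameter and 110 mm high, full of brushes reaching about 230 mm. Origin at the centre of its underside.
- paint_bottle: Bystander: white plastic paint bottle with a black cap, 52 mm in diameter, 130 mm high. Origin at the centre of its underside.
- paint_tube: Bystander: aluminium paint tube lying flat, 150 mm long, 42 mm wide, 26 mm high. Origin at the underside of its middle, x along it towards the crimped end.

How it is judged:
On the way, in this order (a step that is already met when the one before it is completed fails the run):
1. the tallest jar is between the rails, its centre at least 20 mm inside the mouth (x of jar_tall in the frame of lane above 0.02 m and y of jar_tall in the frame of lane between -0.012 and 0.012 m), for 0.2 s.
2. the middle-height jar is between the rails, its centre at least 20 mm inside the mouth (x of jar_mid in the frame of lane above 0.02 m and y of jar_mid in the frame of lane between -0.012 and 0.012 m), for 0.2 s.
3. the shortest jar is between the rails, its centre at least 20 mm inside the mouth (x of jar_short in the frame of lane above 0.02 m and y of jar_short in the frame of lane between -0.012 and 0.012 m), for 0.2 s.
At the end, for the whole second after the job is handed in: All jars upright (0.08 rad) and at rest on the table, within 12 mm of the lane's centre line; distance of centres in from the mouth: tallest 190-216 mm (at the stop), middle 110-137 mm, shortest 31-57 mm. Keeper bar shut (within 0.08 rad) and at rest (x of jar_tall in the frame of lane between 0.19 and 0.216 m and y of jar_tall in the frame of lane between -0.012 and 0.012 m and angle between each of jar_tall, jar_mid, jar_short's own z axis and vertical below 0.08 rad and height (world z) of each of jar_tall, jar_mid, jar_short below 0.005 m and linear speed of each of jar_tall, jar_mid, jar_short below 0.02 m/s and x of jar_mid in the frame of lane between 0.11 and 0.137 m and y of jar_mid in the frame of lane between -0.012 and 0.012 m and x of jar_short in the frame of lane between 0.031 and 0.057 m and y of jar_short in the frame of lane between -0.012 and 0.012 m and value of joint keeper below 0.08 rad and velocity of joint keeper between -0.05 and 0.05 rad/s); the robot touches nothing.
It fails at once if a jar is lifted more than 20 mm off the table (height (world z) of any of jar_tall, jar_mid, jar_short above 0.02 m).
It fails at once if a jar is tipped beyond 0.5 rad (angle between any of jar_tall, jar_mid, jar_short's own z axis and vertical above 0.5 rad).
It fails at once if the brush pot, paint bottle or paint tube is moved more than 30 mm or knocked over (distance of any of brush_pot, paint_bottle, paint_tube from where it was at the start of the episode above 0.03 m or angle between any of brush_pot, paint_bottle, paint_tube's own z axis and vertical above 0.5 rad).
It also fails if it takes over 69 s, if anything falls off the work surface, if the arm or the gripper's body presses on something with over 40 N, if the wrist force passes 120 N, or if a joint passes its speed limit or range.

## Robot

A 6-joint arm with a two-finger parallel gripper is mounted at the origin on the work surface. World frame = base frame: x ahead of the robot, y to its left, z up, the work surface at z = 0. Lengths are in m, angles in rad, forces in N, time in s.
With the tool pointing down it reaches from about 0.375 to 0.975 m from the base axis. Payload 3.8 kg.
Tool frame: the origin (TCP) lies midway between the tips of the shut fingers; the grasp point (between the pads) lies 19 mm behind it; z points along the fingers, y is the line along which they close (so a half turn about z gives the same grasp; the last joint's range is limited). The gripper opens to 85 mm and grips with 20 to 120 N. Pads are 22 mm wide; open, the fingers measure 114 mm over their backs; the gripper's body (76 mm by 85 mm) begins 54 mm behind the grasp point. The pads swing forward as they close: fully open they stand 13 mm farther back than shut.
Start: joints at [-1.372, 0.264, 1.604, -0, 1.274, -0.037], TCP at [0.158, -0.656, 0.231] pointing down, gripper open.
Joint ranges: [-2.63, 2.63], [-0.94, 2.18], [0.31, 2.57], [-1.31, 4.45], [0, 2.66], [-2.55, 2.55]. Speed limits (rad/s): [2.57, 2.57, 3.14, 3.14, 3.14, 3.14].

## Interface

Orientations are given as a rotation vector (axis times angle).
In Python, from workcell import * gives the robot as it stands. The module is installed in compiled form; this text tells all that it offers.
- The arm moves only by the tool apply_moves, never from a script. Its arguments are lists of equal length, an entry for each row: "fingers": the opening, from 0 (shut) to 1 (fully open); "travel": the shift along the tool's x, y, z normalised to -1 to 1, where 1 is 0.05 m, a list of three; "rotation": the turn, a rotation vector about the tool's x, y, z normalised to -1 to 1, where 1 is 6 degrees, a list of three. In form: {"fingers": [fingers, ...], "travel": [[dx, dy, dz], ...], "rotation": [[ax, ay, az], ...]}. A call has 1 to 12 rows; each row shifts and turns the commanded pose from where the row before left it, along the tool's axes as they then stand; what a row does not reach is not made up. A row lasts 1/10 s, in which the tool goes at most 50 mm and 8.59 degrees, less where a joint would pass 70% of its speed; a pose out of reach is approached as far as the arm can. A call with a number of a shift or a turn outside -1 to 1 is refused whole. A call with a gripper value outside its range is refused whole. The fingers move at their own pace and stop on an object; "newtons" is the grip in N (left out, the last holds). Time passes only in rows, so rows that do not move let the fingers close. It gives the time, the measured TCP pose, the force, the opening and the grip force at its end, in the units of the state.
- read_state(): the state, without advancing time (a new reading comes with each control period).
- read_camera(name): name is "side" or "top" or "wrist"; returns a dict with "image" (384x512x3 uint8, red, green, blue), "fx", "fy", "cx", "cy" (pixels), "extrinsics" (4x4, takes a point from world to camera coordinates). Camera axes: x right, y down, z forward; pixel columns grow to the right and rows downward; lengths in m; the calibration is good to about 2 mm. A picture is of the moment at which its call begins. There is no depth.
- finish_job(): hands the job in; it is judged then, once.
Trained networks look in the newest picture that a camera, given by its name, has taken for a name from the list of things; names that differ only in an ending like _2 or _b are one class to them, and where a whole thing is asked for, a point or a joint stands for the part that bears it (a point fixed in the world has none). Each returns a list of dicts, best first, with "p" (0 to 1); they miss things now and then, are a little off and sometimes report something else, mostly with a low value. They report only what shows in the picture. A call takes as long as a camera call.
- regions_of(camera, name): "mask" (384x512 bool, what is visible of it) and "bbox" ([left, top, width, height] in pixels, round what is visible of it).
- tip_of(camera, name): "location" ([column, row] in pixels: a listed point, or the origin of a listed thing).
The state is a dict: "time": time; "q": joint angles; "joint_vel": joint speeds; "joint_torque": joint torques, N m; "tool_pos": TCP position; "tcp_rot": TCP orientation; "wrist_force": force on the tool from outside, world axes, zero at the start; "torque": the same for the moment, N m; "width": opening from 0.0 (shut) to 1.0 (fully open); "grip_force": force on a finger pad.
Only numpy, scipy, OpenCV 4.12 (cv2) and the standard library are available. Lean on these libraries where they do the work, as an engineer would, in place of code of your own. Each camera call takes 0.05 s, during which the arm holds its last target. There are 200 camera calls.

## Working session

There is one attempt and no reset: what is moved stays moved. The work goes in short steps, Python scripts to look and compute and a tool call to move; the robot and the scene stay as the last step left them, time stands still between calls to the robot, and variables do not carry over. Pictures are saved under pics/ and viewed, at most 10 in all, crops included, and the job is handed in when it is done.

Besides the shell and the picture viewer there is one more tool, called after ">>>" by a JSON object that holds its "name" and its "arguments", one argument or row to a line. apply_moves: Moves the arm, as the interface text tells. Scaled input: -1 to 1 covers 0.05 m each way for a shift and 6 degrees each way for a turn. Its arguments: {"type":"object","properties":{"fingers":{"type":"array","items":{"type":"number"}},"travel":{"type":"array","items":{"type":"array","items":{"type":"number"}}},"rotation":{"type":"array","items":{"type":"array","items":{"type":"number"}}},"newtons":{"type":"number"}},"required":["fingers","travel","rotation"]}

```bash
mkdir -p pics
cat > h.py <<'E'
from workcell import *
import numpy as np, cv2
from scipy.spatial.transform import Rotation as R
def ray(c,uv,z):
    E=np.array(c["extrinsics"]);Rm,t=E[:3,:3],E[:3,3];o=-Rm.T@t
    d=Rm.T@np.array([(uv[0]-c["cx"])/c["fx"],(uv[1]-c["cy"])/c["fy"],1]);return o+d*(z-o[2])/d[2]
Z=dict(keeper_hinge=.036,keeper_knob=.064,wing_tip=.036)
def look(cam,names):
    c=read_camera(cam)
    for n in names:
        for d in tip_of(cam,n)[:2]:
            print(cam,n,round(d["p"],2),np.round(d["location"]),np.round(ray(c,d["location"],Z.get(n,0)),4)[:2])
    return c
def st():
    s=read_state();print(round(s["time"],2),np.round(s["tool_pos"],4),np.round(R.from_rotvec(s["tcp_rot"]).as_matrix(),3).tolist(),"F",np.round(s["wrist_force"],1),"w",round(s["width"],3))
E
python3 - <<'E'
from h import *
st()
N="jar_tall jar_mid jar_short lane wing_tip keeper_hinge keeper_knob brush_pot paint_bottle paint_tube".split()
for cam in("top","side"):
    c=look(cam,N);cv2.imwrite(f"pics/{cam}0.png",c["image"][:,:,::-1])
E
```

```text
0.0 [ 0.1576 -0.6556  0.2299] [[0.972, 0.234, -0.0], [0.234, -0.972, 0.002], [0.0, -0.002, -1.0]] F [-0.2 -0.7  0.1] w 1.001
top jar_tall 0.77 [350. 156.] [ 0.6615 -0.1951]
top jar_mid 0.62 [357. 254.] [ 0.4151 -0.202 ]
top jar_short 0.89 [407. 203.] [ 0.5383 -0.3314]
top wing_tip 0.97 [286. 220.] [ 0.5004 -0.0273]
top keeper_hinge 0.77 [261. 167.] [0.6307 0.0299]
top keeper_knob 0.74 [292. 150.] [ 0.6664 -0.0446]
top brush_pot 0.93 [113. 218.] [0.5176 0.4054]
top paint_bottle 0.64 [157. 278.] [0.3661 0.293 ]
top paint_bottle 0.37 [110. 216.] [0.5215 0.4121]
top paint_tube 0.83 [220. 131.] [0.7333 0.1322]
side jar_tall 0.89 [307. 259.] [ 0.6607 -0.1852]
side jar_tall 0.52 [284. 202.] [0.6273 0.0934]
side jar_mid 0.79 [208. 258.] [ 0.4104 -0.1748]
side jar_short 0.75 [263. 303.] [ 0.5429 -0.3275]
side lane 0.92 [267. 212.] [0.5715 0.0338]
side wing_tip 0.39 [204. 174.] [0.3639 0.2224]
side keeper_hinge 0.79 [283. 202.] [0.6173 0.0363]
side keeper_knob 0.59 [304. 206.] [ 0.6686 -0.033 ]
side brush_pot 0.65 [248. 159.] [0.5134 0.427 ]
side paint_bottle 0.88 [202. 175.] [0.346  0.2927]
side paint_tube 0.82 [313. 199.] [0.7239 0.1085]
```

View pics/top0.png

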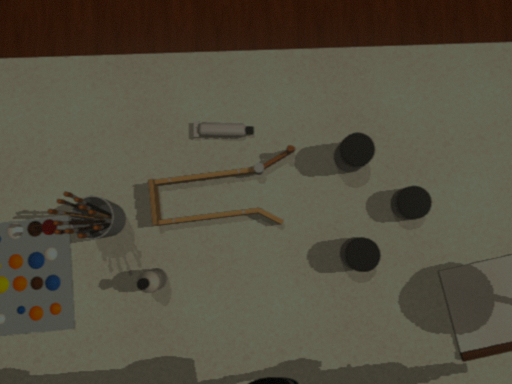

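Run:
```python
from h import *
for cam in("top","side"):
  c=read_camera(cam)
  for n,h in(("jar_tall",.096),("jar_mid",.078),("jar_short",.06)):
    r=regions_of(cam,n)
    for d in r[:2]:
        m=d["mask"];img=c["image"].astype(int);v,u=np.nonzero(m&(img.sum(2)<150))
        print(cam,n,round(d["p"],2),d["bbox"],len(u),[round(x) for x in (u.mean(),v.mean())] if len(u) else 0, np.round(ray(c,(u.mean(),v.mean()),h),4) if len(u) else 0)
  for d in regions_of(cam,"lane")[:1]: print("lane",d["bbox"],d["p"])
c=read_camera("top");E=np.array(c["extrinsics"]);print(np.round(-E[:3,:3].T@E[:3,3],3),c["fx"])
cv2.imwrite("pics/topz.png",cv2.resize(c["image"][110:290,140:440,::-1],None,fx=2.6,fy=2.6,interpolation=cv2.INTER_CUBIC))
```

```text
top jar_tall 0.84 [332.1, 133.0, 44.5, 41.5] 1163 [354, 152] [ 0.6508 -0.1836  0.096 ]
top jar_mid 0.74 [342.5, 239.3, 39.6, 29.4] 1069 [360, 254] [ 0.418  -0.1911  0.078 ]
top jar_mid 0.22 [48.7, 190.8, 77.5, 53.3] 1668 [89, 218] [0.5155 0.4337 0.078 ]
top jar_short 0.68 [392.4, 186.7, 41.5, 33.9] 1038 [411, 203] [ 0.5337 -0.3195  0.06  ]
lane [148.2, 144.6, 145.8, 81.5] 0.8
side jar_tall 0.62 [290.4, 221.0, 33.4, 51.0] 618 [309, 233] [ 0.6546 -0.2047  0.096 ]
side jar_mid 0.65 [191.0, 226.8, 34.8, 45.2] 613 [208, 241] [ 0.4184 -0.2098  0.078 ]
side jar_short 0.69 [242.5, 268.7, 34.0, 46.0] 904 [259, 285] [ 0.5348 -0.3369  0.06  ]
side jar_short 0.51 [188.3, 229.3, 37.7, 45.1] 613 [208, 241] [ 0.415  -0.1861  0.06  ]
lane [239.8, 160.3, 67.9, 59.0] 0.61
[0.461 0.034 1.027] 410.54849571177965
```

View pics/topz.png

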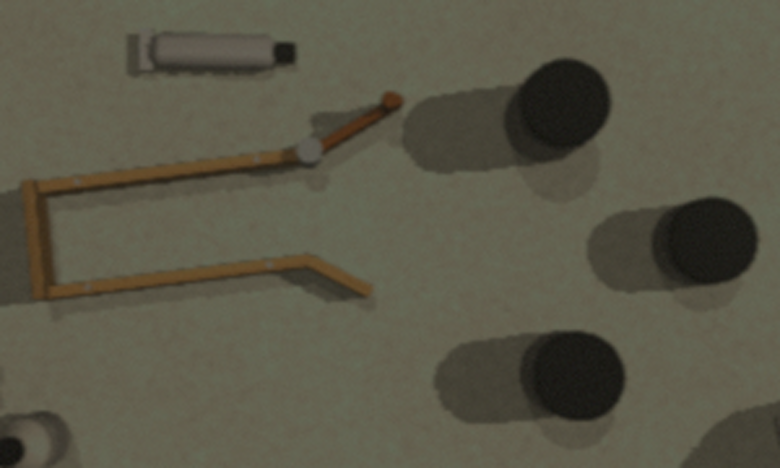

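The top view shows the lane opening to the right, with its mouth near px (260,190) and the keeper splayed. The jars' black lids are at (354,152), (360,254) and (411,203).

```bash
cat >> h.py <<'E'
def side_top(): pass
E
python3 - <<'E'
from h import *
c=read_camera("top")
w=lambda u,v,z:ray(c,(u/2.6+140-.3,v/2.6+110-.3),z)[:2]
for d in regions_of("top","lane")[:1]:
    m=d["mask"]; hsv=cv2.cvtColor(c["image"],cv2.COLOR_RGB2HSV)
    wood=(hsv[...,1]>105)&(hsv[...,2]>90)
    fit=[]
    for v0,v1 in ((0,0),(1,1)):
        pass
    vs,us=np.nonzero(wood[110:290,140:440]);us=us+140;vs=vs+110
    mid=(u:=us)>0
    k=(us>164)&(us<250)
    yc=(197-.123*(us-200))
    for s,nm in((-1,"-y rail"),(1,"+y rail")):
        q=k&(s*(vs-yc)>8)&(s*(vs-yc)<32)
        P=np.array([ray(c,(a,b),.036)[:2] for a,b in zip(us[q],vs[q])])
        f=cv2.fitLine(P.astype(np.float32),cv2.DIST_HUBER,0,.001,.001).ravel();print(nm,len(P),np.round(f,4))
print("hand -y",w(60,186,.036),w(290,157,.036),"+y",w(60,291,.036),w(300,263,.036))
print("hinge",w(309,150,.044),"knob",w(392,101,.064),"stop",w(30,185,.05),w(40,295,.05),"wingcorner",w(308,262,.036),"wingtip",w(370,291,.036))
E
```

```text
-y rail 304 [ 0.1033 -0.9947  0.616   0.1652]
+y rail 317 [ 0.1032 -0.9947  0.5158  0.1635]
hand -y [0.60262155 0.27033779] [0.62470564 0.05318013] +y [0.50385559 0.2703123 ] [0.52485511 0.04603707]
hinge [0.62952958 0.03518366] knob [ 0.66952525 -0.04180956] stop [0.60225983 0.2950252 ] [0.49999537 0.28545662] wingcorner [0.52561483 0.03858415] wingtip [ 0.49743331 -0.01813401]
```

```bash
cat >> h.py <<'E'
O=np.array([.5788,.0385]);D=np.array([-.1033,.9947]);NY=np.array([-.9947,-.1033])
def L(x,y=0): return O+x*D+y*NY
def lane(p): p=np.array(p)[:2]-O; return np.round([p@D,p@NY],4)
def plan(*wps):
    "wps: (x,y,z,yawdeg,rows); prints tool-frame rows"
    s=read_state();M=R.from_rotvec(s["tcp_rot"]).as_matrix();p=np.array(s["tool_pos"]);yaw=np.degrees(np.arctan2(M[1,0],M[0,0]))
    T=[];A=[]
    for x,y,z,yw,n in wps:
        q=np.array([x,y,z]);dy=(yw-yaw)/n
        for i in range(n):
            c,sn=np.cos(np.radians(yaw)),np.sin(np.radians(yaw));B=np.array([[c,sn,0],[sn,-c,0],[0,0,-1]])
            d=(q-p)/(n-i);t=np.round(B.T@d/.05,2);p=p+B@t*.05;T.append(t.tolist());a=round(-dy/6,2);A.append([0,0,a]);yaw-=a*6
    print(len(T),T);print([a[2] for a in A],"end",np.round(p,4),round(yaw,1))
E
python3 - <<'E'
from h import *
plan((.700,-.264,.20,121,18),(.700,-.264,.038,121,5))
E
```

```text
23 [[0.69, -0.28, 0.03], [0.71, -0.21, 0.03], [0.73, -0.13, 0.04], [0.74, -0.06, 0.03], [0.74, 0.02, 0.04], [0.74, 0.1, 0.03], [0.72, 0.18, 0.04], [0.7, 0.25, 0.03], [0.67, 0.32, 0.04], [0.63, 0.39, 0.03], [0.59, 0.45, 0.04], [0.54, 0.51, 0.03], [0.48, 0.57, 0.04], [0.42, 0.62, 0.03], [0.36, 0.66, 0.04], [0.28, 0.69, 0.03], [0.21, 0.71, 0.04], [0.14, 0.73, 0.03], [0.0, 0.0, 0.65], [0.0, 0.0, 0.65], [0.0, 0.0, 0.65], [0.0, 0.0, 0.65], [0.0, 0.0, 0.64]]
[np.float64(-1.0), np.float64(-1.0), np.float64(-1.0), np.float64(-1.0), np.float64(-1.0), np.float64(-1.0), np.float64(-1.0), np.float64(-1.0), np.float64(-1.0), np.float64(-1.0), np.float64(-1.0), np.float64(-1.0), np.float64(-1.0), np.float64(-1.0), np.float64(-1.0), np.float64(-1.0), np.float64(-1.0), np.float64(-1.0), np.float64(0.02), np.float64(0.02), np.float64(0.02), np.float64(0.02), np.float64(0.02)] end [ 0.6999 -0.2641  0.0382] 120.9
```

>>> {"name": "apply_moves", "arguments": {
  "fingers": [0.5, 0.5, 0.5, 0.5, 0.5, 0.5, 0.5, 0.5, 0.5, 0.5, 0.5, 0.5],
  "travel": [
    [0.69, -0.28, 0.03],
    [0.71, -0.21, 0.03],
    [0.73, -0.13, 0.04],
    [0.74, -0.06, 0.03],
    [0.74, 0.02, 0.04],
    [0.74, 0.1, 0.03],
    [0.72, 0.18, 0.04],
    [0.7, 0.25, 0.03],
    [0.67, 0.32, 0.04],
    [0.63, 0.39, 0.03],
    [0.59, 0.45, 0.04],
    [0.54, 0.51, 0.03]
  ],
  "rotation": [
    [0, 0, -1],
    [0, 0, -1],
    [0, 0, -1],
    [0, 0, -1],
    [0, 0, -1],
    [0, 0, -1],
    [0, 0, -1],
    [0, 0, -1],
    [0, 0, -1],
    [0, 0, -1],
    [0, 0, -1],
    [0, 0, -1]
  ]
}}

```text
time: 2.95
tool_pos: [0.5198, -0.3943, 0.2108]
tcp_rot: [2.302, 2.138, -0.0]
wrist_force: [0.3, -0.8, -0.3]
width: 0.5
grip_force: 0.0
```

>>> {"name": "apply_moves", "arguments": {
  "fingers": [0.5, 0.5, 0.5, 0.5, 0.5, 0.5],
  "travel": [
    [0.48, 0.57, 0.04],
    [0.42, 0.62, 0.03],
    [0.36, 0.66, 0.04],
    [0.28, 0.69, 0.03],
    [0.21, 0.71, 0.04],
    [0.14, 0.73, 0.03]
  ],
  "rotation": [
    [0, 0, -1],
    [0, 0, -1],
    [0, 0, -1],
    [0, 0, -1],
    [0, 0, -1],
    [0, 0, -1]
  ]
}}

```text
time: 3.55
tool_pos: [0.701, -0.2631, 0.2001]
tcp_rot: [-1.529, -2.744, 0.0]
wrist_force: [0.8, -0.8, -0.3]
width: 0.501
grip_force: 0.0
```

Run:
```python
from h import *
st()
plan((.700,-.264,.038,121,5),(.614,-.119,.038,121,14))
```

```text
3.55 [ 0.701  -0.2631  0.2001] [[-0.526, 0.85, -0.0], [0.85, 0.526, -0.0], [0.0, -0.0, -1.0]] F [ 0.8 -0.8 -0.3] w 0.501
19 [[-0.0, -0.01, 0.65], [-0.0, -0.0, 0.65], [-0.0, -0.01, 0.65], [-0.0, -0.0, 0.65], [-0.0, -0.01, 0.64], [0.24, 0.0, 0.0], [0.24, 0.0, 0.0], [0.24, 0.0, 0.0], [0.24, 0.0, 0.0], [0.24, 0.0, 0.0], [0.24, 0.0, 0.0], [0.24, 0.0, 0.0], [0.24, 0.0, 0.0], [0.24, 0.0, 0.0], [0.24, 0.0, 0.0], [0.24, 0.0, 0.0], [0.24, 0.0, 0.0], [0.24, 0.01, 0.0], [0.25, 0.0, 0.0]]
[np.float64(0.03), np.float64(0.03), np.float64(0.03), np.float64(0.03), np.float64(0.03), np.float64(-0.0), np.float64(-0.0), np.float64(-0.0), np.float64(-0.0), np.float64(-0.0), np.float64(-0.0), np.float64(-0.0), np.float64(-0.0), np.float64(-0.0), np.float64(-0.0), np.float64(-0.0), np.float64(-0.0), np.float64(-0.0), np.float64(-0.0)] end [ 0.6138 -0.119   0.0381] 120.9
```

>>> {"name": "apply_moves", "arguments": {
  "fingers": [0.5, 0.5, 0.5, 0.5, 0.5, 0.5, 0.5, 0.5, 0.5, 0.5, 0.5],
  "travel": [
    [0, 0, 0.65],
    [0, 0, 0.65],
    [0, 0, 0.65],
    [0, 0, 0.65],
    [0, -0.02, 0.65],
    [0.2, 0, 0],
    [0.2, 0, 0],
    [0.2, 0, 0],
    [0.2, 0, 0],
    [0.24, 0, 0],
    [0.24, 0, 0]
  ],
  "rotation": [
    [0, 0, 0.03],
    [0, 0, 0.03],
    [0, 0, 0.03],
    [0, 0, 0.03],
    [0, 0, 0.03],
    [0, 0, 0],
    [0, 0, 0],
    [0, 0, 0],
    [0, 0, 0],
    [0, 0, 0],
    [0, 0, 0]
  ]
}}

```text
time: 4.65
tool_pos: [0.6685, -0.2102, 0.0408]
tcp_rot: [1.552, 2.724, 0.0]
wrist_force: [2.4, -4.9, 3.6]
width: 0.499
grip_force: 1.8
```

>>> {"name": "apply_moves", "arguments": {
  "fingers": [0.5, 0.5, 0.5, 0.5, 0.5, 0.5, 0.5, 0.5, 0.5, 0.5],
  "travel": [
    [0.24, 0, 0],
    [0.24, 0, 0],
    [0.24, 0, 0],
    [0.24, 0, 0],
    [0.24, 0, 0],
    [0.24, 0, 0],
    [0.24, 0, 0],
    [0.2, 0, 0],
    [0.1, 0, 0],
    [0.1, 0, 0]
  ],
  "rotation": [
    [0, 0, 0],
    [0, 0, 0],
    [0, 0, 0],
    [0, 0, 0],
    [0, 0, 0],
    [0, 0, 0],
    [0, 0, 0],
    [0, 0, 0],
    [0, 0, 0],
    [0, 0, 0]
  ]
}}

```text
time: 5.65
tool_pos: [0.6151, -0.1206, 0.0399]
tcp_rot: [1.553, 2.725, 0.001]
wrist_force: [3.2, -5.0, 4.4]
width: 0.498
grip_force: 1.8
```

Run:
```python
from h import *
st()
c=look("top",["jar_tall"]);look("side",["jar_tall"])
p=np.array(read_state()["tool_pos"])[:2];a=np.radians(121);j=p+.045*np.array([np.cos(a),np.sin(a)]);print("expect",j,lane(j))
cv2.imwrite("pics/t1.png",cv2.resize(c["image"][110:290,140:440,::-1],None,fx=2.6,fy=2.6,interpolation=cv2.INTER_CUBIC))
```

```text
5.65 [ 0.6151 -0.1206  0.0399] [[-0.51, 0.86, 0.005], [0.86, 0.51, -0.002], [-0.004, 0.003, -1.0]] F [ 3.2 -5.   4.4] w 0.498
top jar_tall 0.79 [305. 187.] [ 0.585  -0.0812]
top jar_tall 0.71 [112. 221.] [0.5088 0.4066]
side jar_tall 0.92 [274. 233.] [ 0.5839 -0.0717]
expect [ 0.59139623 -0.08156614] [-1.207e-01 -1.000e-04]
```

View pics/t1.png

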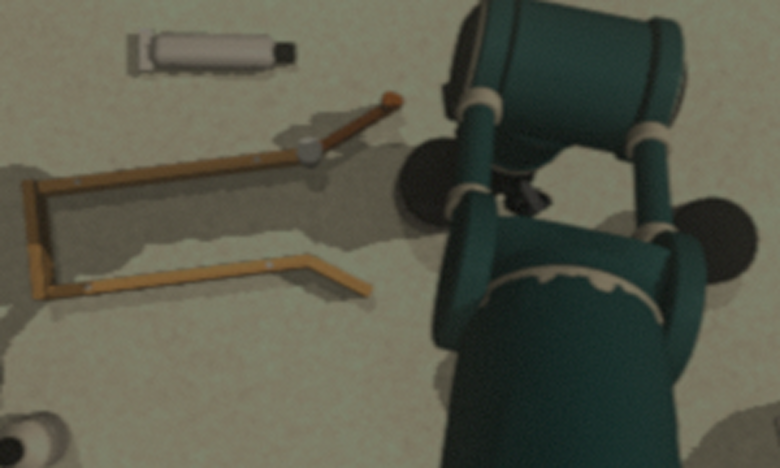

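Picture: the tall jar's lid is at zoom px (440,183), just ahead of the fingers and on the lane's line. Next I re-aim along the lane.

Run:
```python
from h import *
plan((.6305,-.1465,.04,121,2),(*L(-.195),.04,95.9,5),(*L(.15),.04,95.9,24))
```

```text
31 [[-0.31, 0.0, -0.01], [-0.31, 0.0, -0.01], [0.04, -0.13, -0.0], [0.02, -0.13, -0.0], [0.01, -0.13, -0.0], [0.0, -0.13, -0.0], [-0.01, -0.12, -0.0], [0.29, -0.0, -0.0], [0.29, -0.0, -0.0], [0.29, -0.0, -0.0], [0.29, -0.0, -0.0], [0.29, -0.0, -0.0], [0.29, -0.0, -0.0], [0.29, -0.0, -0.0], [0.29, -0.0, -0.0], [0.29, -0.0, -0.0], [0.29, -0.0, -0.0], [0.29, -0.0, -0.0], [0.29, -0.0, -0.0], [0.29, -0.0, -0.0], [0.28, -0.0, -0.0], [0.29, -0.0, -0.0], [0.28, -0.0, -0.0], [0.29, -0.0, -0.0], [0.28, -0.0, -0.0], [0.29, -0.0, -0.0], [0.28, -0.0, -0.0], [0.29, -0.01, -0.0], [0.28, -0.0, -0.0], [0.29, -0.01, -0.0], [0.28, -0.0, -0.0]]
[np.float64(-0.03), np.float64(-0.03), np.float64(0.84), np.float64(0.84), np.float64(0.84), np.float64(0.84), np.float64(0.84), np.float64(-0.0), np.float64(-0.0), np.float64(-0.0), np.float64(-0.0), np.float64(-0.0), np.float64(-0.0), np.float64(-0.0), np.float64(-0.0), np.float64(-0.0), np.float64(-0.0), np.float64(-0.0), np.float64(-0.0), np.float64(-0.0), np.float64(-0.0), np.float64(-0.0), np.float64(-0.0), np.float64(-0.0), np.float64(-0.0), np.float64(-0.0), np.float64(-0.0), np.float64(-0.0), np.float64(-0.0), np.float64(-0.0), np.float64(-0.0)] end [0.5635 0.1875 0.0399] 95.8
```

>>> {"name": "apply_moves", "arguments": {
  "fingers": [0.5, 0.5, 0.5, 0.5, 0.5, 0.5, 0.5],
  "travel": [
    [-0.31, 0, 0],
    [-0.31, 0, 0],
    [0.04, -0.13, 0],
    [0.02, -0.13, 0],
    [0.01, -0.13, 0],
    [0, -0.13, 0],
    [-0.01, -0.12, 0]
  ],
  "rotation": [
    [0, 0, 0],
    [0, 0, 0],
    [0, 0, 0.83],
    [0, 0, 0.83],
    [0, 0, 0.83],
    [0, 0, 0.83],
    [0, 0, 0.83]
  ]
}}

```text
time: 6.55
tool_pos: [0.5968, -0.1562, 0.0363]
tcp_rot: [-2.111, -2.322, 0.002]
wrist_force: [0.1, 0.3, 0.7]
width: 0.503
grip_force: 0.0
```

>>> {"name": "apply_moves", "arguments": {
  "fingers": [0.5, 0.5, 0.5, 0.5, 0.5, 0.5, 0.5, 0.5, 0.5, 0.5, 0.5, 0.5],
  "travel": [
    [0.2, 0, 0],
    [0.2, 0, 0],
    [0.25, 0, 0],
    [0.25, 0, 0],
    [0.25, 0, 0],
    [0.25, 0, 0],
    [0.25, 0, 0],
    [0.25, 0, 0],
    [0.25, 0, 0],
    [0.25, 0, 0],
    [0.2, 0, 0],
    [0.2, 0, 0]
  ],
  "rotation": [
    [0, 0, 0],
    [0, 0, 0],
    [0, 0, 0],
    [0, 0, 0],
    [0, 0, 0],
    [0, 0, 0],
    [0, 0, 0],
    [0, 0, 0],
    [0, 0, 0],
    [0, 0, 0],
    [0, 0, 0],
    [0, 0, 0]
  ]
}}

```text
time: 7.75
tool_pos: [0.584, -0.0153, 0.0378]
tcp_rot: [2.108, 2.33, -0.0]
wrist_force: [0.9, -2.9, 0.8]
width: 0.5
grip_force: 1.3
```

Run:
```python
from h import *
st();print(lane(read_state()["tool_pos"]))
c=look("top",["jar_tall"]);look("side",["jar_tall"])
cv2.imwrite("pics/t2.png",cv2.resize(c["image"][110:290,140:440,::-1],None,fx=2.6,fy=2.6,interpolation=cv2.INTER_CUBIC))
plan((*L(.15),.04,95.9,12))
```

```text
7.75 [ 0.584  -0.0153  0.0378] [[-0.1, 0.995, 0.0], [0.995, 0.1, -0.0], [-0.0, -0.0, -1.0]] F [ 0.9 -2.9  0.8] w 0.5
[-0.054   0.0003]
top jar_tall 0.73 [262. 188.] [0.5854 0.0275]
side jar_tall 0.72 [269. 211.] [0.5769 0.0387]
12 [[0.34, -0.0, -0.0], [0.34, -0.0, -0.0], [0.34, -0.0, -0.0], [0.34, -0.0, -0.01], [0.34, -0.0, -0.0], [0.34, -0.0, -0.01], [0.34, -0.0, -0.0], [0.34, -0.0, -0.01], [0.34, -0.0, -0.0], [0.34, -0.0, -0.01], [0.34, -0.0, -0.0], [0.34, -0.0, -0.01]]
[np.float64(-0.0), np.float64(-0.0), np.float64(-0.0), np.float64(-0.0), np.float64(-0.0), np.float64(-0.0), np.float64(-0.0), np.float64(-0.0), np.float64(-0.0), np.float64(-0.0), np.float64(-0.0), np.float64(-0.0)] end [0.5635 0.1876 0.0401] 95.7
```

View pics/t2.png

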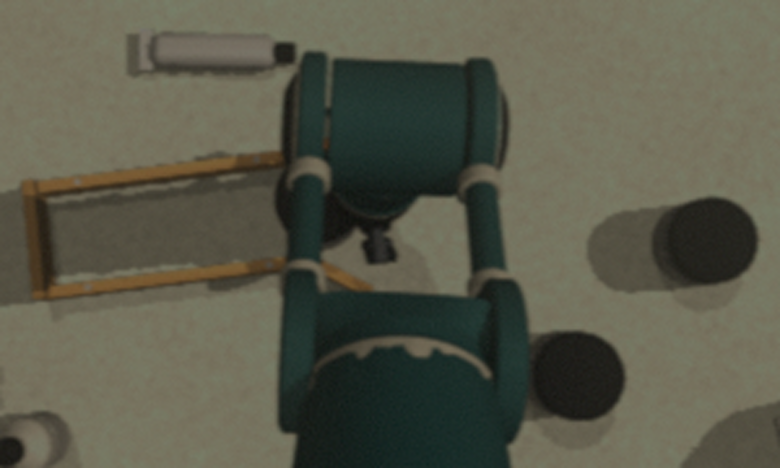

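Picture: the tall jar is entering the mouth, its lid at zoom px (315,205), centred between the rails. I keep pushing.

>>> {"name": "apply_moves", "arguments": {
  "fingers": [0.5, 0.5, 0.5, 0.5, 0.5, 0.5, 0.5, 0.5, 0.5, 0.5, 0.5, 0.5],
  "travel": [
    [0.2, 0, 0],
    [0.25, 0, 0],
    [0.3, 0, 0],
    [0.3, 0, 0],
    [0.3, 0, 0],
    [0.3, 0, 0],
    [0.3, 0, 0],
    [0.3, 0, 0],
    [0.3, 0, 0],
    [0.3, 0, 0],
    [0.3, 0, 0],
    [0.3, 0, 0]
  ],
  "rotation": [
    [0, 0, 0],
    [0, 0, 0],
    [0, 0, 0],
    [0, 0, 0],
    [0, 0, 0],
    [0, 0, 0],
    [0, 0, 0],
    [0, 0, 0],
    [0, 0, 0],
    [0, 0, 0],
    [0, 0, 0],
    [0, 0, 0]
  ]
}}

```text
time: 9.15
tool_pos: [0.5668, 0.1567, 0.0378]
tcp_rot: [-2.108, -2.329, 0.0]
wrist_force: [0.6, -5.0, 2.0]
width: 0.5
grip_force: 1.5
```

>>> {"name": "apply_moves", "arguments": {
  "fingers": [0.5, 0.5, 0.5, 0.5, 0.5],
  "travel": [
    [0.2, 0, 0],
    [0.15, 0, 0],
    [0.1, 0, 0],
    [0.05, 0, 0],
    [0, 0, 0]
  ],
  "rotation": [
    [0, 0, 0],
    [0, 0, 0],
    [0, 0, 0],
    [0, 0, 0],
    [0, 0, 0]
  ]
}}

```text
time: 9.65
tool_pos: [0.5643, 0.1807, 0.0376]
tcp_rot: [-2.108, -2.329, -0.0]
wrist_force: [0.7, -2.6, 0.7]
width: 0.499
grip_force: 0.4
```

Run:
```python
from h import *
st();print(lane(read_state()["tool_pos"]))
```

```text
9.65 [0.5643 0.1807 0.0376] [[-0.099, 0.995, -0.0], [0.995, 0.099, 0.0], [0.0, -0.0, -1.0]] F [ 0.7 -2.6  0.7] w 0.499
[ 0.1429 -0.0003]
```

>>> {"name": "apply_moves", "arguments": {
  "fingers": [0.5, 0.5, 0.5, 0.5, 0.5],
  "travel": [
    [0.08, 0, 0],
    [0.08, 0, 0],
    [0.08, 0, 0],
    [0.05, 0, 0],
    [0.02, 0, 0]
  ],
  "rotation": [
    [0, 0, 0],
    [0, 0, 0],
    [0, 0, 0],
    [0, 0, 0],
    [0, 0, 0]
  ]
}}

```text
time: 10.15
tool_pos: [0.5629, 0.196, 0.0378]
tcp_rot: [-2.108, -2.329, 0.0]
wrist_force: [0.3, -3.6, 2.0]
width: 0.5
grip_force: 1.4
```

Run:
```python
from h import *
st();print(lane(read_state()["tool_pos"]))
look("top",["jar_tall"]);look("side",["jar_tall"])
print(lane([.58,.21]))
```

```text
10.15 [0.5629 0.196  0.0378] [[-0.1, 0.995, -0.0], [0.995, 0.1, 0.0], [0.0, -0.0, -1.0]] F [ 0.3 -3.6  2. ] w 0.5
[ 0.1583 -0.0005]
top jar_tall 0.82 [178. 201.] [0.5555 0.2403]
side jar_tall 0.68 [260. 180.] [0.5583 0.2465]
side jar_tall 0.39 [266. 209.] [0.5699 0.0521]
[ 0.1705 -0.0189]
```

Run:
```python
from h import *
plan((*L(.14),.038,95.9,1),(*L(.11),.12,95.9,2),(.351,-.230,.12,26,14),(.351,-.230,.036,26,3))
```

```text
20 [[-0.37, -0.01, -0.01], [-0.3, 0.0, -0.82], [-0.3, 0.0, -0.82], [-0.51, -0.36, 0.0], [-0.53, -0.32, 0.0], [-0.56, -0.27, 0.0], [-0.58, -0.22, 0.0], [-0.6, -0.17, 0.0], [-0.61, -0.12, 0.0], [-0.62, -0.06, 0.0], [-0.62, -0.01, 0.0], [-0.62, 0.05, 0.0], [-0.61, 0.1, 0.0], [-0.6, 0.15, 0.0], [-0.59, 0.2, 0.0], [-0.57, 0.26, 0.0], [-0.55, 0.3, 0.0], [0.0, -0.0, 0.56], [0.0, -0.0, 0.56], [0.0, -0.0, 0.56]]
[np.float64(-0.03), np.float64(-0.0), np.float64(-0.0), np.float64(0.83), np.float64(0.83), np.float64(0.83), np.float64(0.83), np.float64(0.83), np.float64(0.83), np.float64(0.83), np.float64(0.83), np.float64(0.83), np.float64(0.83), np.float64(0.83), np.float64(0.83), np.float64(0.83), np.float64(0.83), np.float64(0.01), np.float64(0.01), np.float64(0.01)] end [ 0.3508 -0.2301  0.0361] 26.0
```

>>> {"name": "apply_moves", "arguments": {
  "fingers": [0.5, 0.5, 0.5, 0.5, 0.5, 0.5, 0.5, 0.5, 0.5, 0.5],
  "travel": [
    [-0.37, -0.01, 0],
    [-0.3, 0, -0.82],
    [-0.3, 0, -0.82],
    [-0.51, -0.36, 0],
    [-0.53, -0.32, 0],
    [-0.56, -0.27, 0],
    [-0.58, -0.22, 0],
    [-0.6, -0.17, 0],
    [-0.61, -0.12, 0],
    [-0.62, -0.06, 0]
  ],
  "rotation": [
    [0, 0, 0],
    [0, 0, 0],
    [0, 0, 0],
    [0, 0, 0.83],
    [0, 0, 0.83],
    [0, 0, 0.83],
    [0, 0, 0.83],
    [0, 0, 0.83],
    [0, 0, 0.83],
    [0, 0, 0.83]
  ]
}}

```text
time: 11.35
tool_pos: [0.4577, -0.041, 0.1196]
tcp_rot: [-2.711, -1.586, -0.002]
wrist_force: [0.7, 0.0, 1.7]
width: 0.499
grip_force: 0.0
```

>>> {"name": "apply_moves", "arguments": {
  "fingers": [0.5, 0.5, 0.5, 0.5, 0.5, 0.5, 0.5],
  "travel": [
    [-0.62, -0.01, 0],
    [-0.62, 0.05, 0],
    [-0.61, 0.1, 0],
    [-0.6, 0.15, 0],
    [-0.59, 0.2, 0],
    [-0.57, 0.26, 0],
    [-0.55, 0.3, 0]
  ],
  "rotation": [
    [0, 0, 0.83],
    [0, 0, 0.83],
    [0, 0, 0.83],
    [0, 0, 0.83],
    [0, 0, 0.83],
    [0, 0, 0.83],
    [0, 0, 0.83]
  ]
}}

```text
time: 12.05
tool_pos: [0.3494, -0.2299, 0.1197]
tcp_rot: [-3.062, -0.701, -0.003]
wrist_force: [0.1, -0.5, -0.1]
width: 0.503
grip_force: 0.0
```

Run:
```python
from h import *
st()
look("top",["jar_tall","jar_mid"])
a=np.radians(26);u=np.array([np.cos(a),np.sin(a)]);e=L(-.15)-.045*u
plan((.351,-.230,.036,26,3),(*e,.036,26,16))
```

```text
12.05 [ 0.3494 -0.2299  0.1197] [[0.9, 0.435, 0.001], [0.435, -0.9, 0.001], [0.002, -0.0, -1.0]] F [ 0.1 -0.5 -0.1] w 0.503
top jar_tall 0.79 [178. 201.] [0.556  0.2411]
top jar_mid 0.93 [355. 253.] [ 0.4174 -0.197 ]
19 [[0.01, 0.0, 0.56], [0.01, 0.01, 0.56], [0.01, 0.0, 0.55], [0.28, -0.0, 0.0], [0.28, -0.0, 0.0], [0.28, -0.0, 0.0], [0.28, -0.0, 0.0], [0.28, -0.0, 0.0], [0.28, -0.0, 0.0], [0.28, -0.0, 0.0], [0.28, -0.0, 0.0], [0.28, -0.0, 0.0], [0.29, -0.0, 0.0], [0.28, -0.0, 0.0], [0.29, -0.0, 0.0], [0.28, -0.0, 0.0], [0.29, -0.0, 0.0], [0.28, -0.01, 0.0], [0.29, -0.0, 0.0]]
[np.float64(-0.01), np.float64(-0.01), np.float64(-0.01), np.float64(-0.0), np.float64(-0.0), np.float64(-0.0), np.float64(-0.0), np.float64(-0.0), np.float64(-0.0), np.float64(-0.0), np.float64(-0.0), np.float64(-0.0), np.float64(-0.0), np.float64(-0.0), np.float64(-0.0), np.float64(-0.0), np.float64(-0.0), np.float64(-0.0), np.float64(-0.0)] end [ 0.5539 -0.1304  0.0362] 26.0
```

>>> {"name": "apply_moves", "arguments": {
  "fingers": [0.5, 0.5, 0.5, 0.5, 0.5, 0.5, 0.5, 0.5, 0.5, 0.5, 0.5],
  "travel": [
    [0, 0, 0.56],
    [0, 0, 0.56],
    [0.03, 0, 0.55],
    [0.2, 0, 0],
    [0.2, 0, 0],
    [0.2, 0, 0],
    [0.25, 0, 0],
    [0.25, 0, 0],
    [0.25, 0, 0],
    [0.25, 0, 0],
    [0.25, 0, 0]
  ],
  "rotation": [
    [0, 0, 0],
    [0, 0, 0],
    [0, 0, 0],
    [0, 0, 0],
    [0, 0, 0],
    [0, 0, 0],
    [0, 0, 0],
    [0, 0, 0],
    [0, 0, 0],
    [0, 0, 0],
    [0, 0, 0]
  ]
}}

```text
time: 13.3
tool_pos: [0.4351, -0.1884, 0.0371]
tcp_rot: [3.06, 0.707, -0.001]
wrist_force: [-6.1, -2.7, 6.5]
width: 0.497
grip_force: 3.7
```

>>> {"name": "apply_moves", "arguments": {
  "fingers": [0.5, 0.5, 0.5, 0.5, 0.5, 0.5, 0.5, 0.5, 0.5, 0.5, 0.5, 0.5],
  "travel": [
    [0.25, 0, 0],
    [0.25, 0, 0],
    [0.25, 0, 0],
    [0.25, 0, 0],
    [0.25, 0, 0],
    [0.25, 0, 0],
    [0.25, 0, 0],
    [0.25, 0, 0],
    [0.25, 0, 0],
    [0.2, 0, 0],
    [0.15, 0, 0],
    [0.1, 0, 0]
  ],
  "rotation": [
    [0, 0, 0],
    [0, 0, 0],
    [0, 0, 0],
    [0, 0, 0],
    [0, 0, 0],
    [0, 0, 0],
    [0, 0, 0],
    [0, 0, 0],
    [0, 0, 0],
    [0, 0, 0],
    [0, 0, 0],
    [0, 0, 0]
  ]
}}

```text
time: 14.5
tool_pos: [0.5562, -0.129, 0.037]
tcp_rot: [3.061, 0.707, -0.002]
wrist_force: [-5.8, -3.1, 7.2]
width: 0.498
grip_force: 4.1
```

Run:
```python
from h import *
st()
look("top",["jar_mid"]);look("side",["jar_mid"])
p=np.array(read_state()["tool_pos"])[:2];a=np.radians(26);u=np.array([np.cos(a),np.sin(a)]);j=p+.045*u;print("expect",j,lane(j))
b=p-.04*u
plan((*b,.038,26,2),(*b,.11,40,2),(*L(-.235),.11,95.9,10),(*L(-.235),.038,95.9,3))
```

```text
14.5 [ 0.5562 -0.129   0.037 ] [[0.899, 0.439, -0.001], [0.439, -0.899, -0.001], [-0.001, 0.0, -1.0]] F [-5.8 -3.1  7.2] w 0.498
top jar_mid 0.78 [319. 184.] [ 0.5923 -0.1148]
side jar_mid 0.57 [278. 238.] [ 0.5942 -0.0973]
expect [ 0.5970658  -0.10907263] [-0.1487 -0.0029]
17 [[-0.4, 0.0, -0.01], [-0.4, 0.0, -0.02], [0.0, 0.0, -0.72], [-0.0, 0.0, -0.72], [0.06, 0.18, 0.0], [0.05, 0.19, 0.0], [0.03, 0.19, 0.0], [0.01, 0.19, 0.0], [-0.01, 0.19, 0.0], [-0.03, 0.19, 0.0], [-0.05, 0.19, 0.0], [-0.06, 0.18, 0.0], [-0.08, 0.17, 0.0], [-0.1, 0.16, 0.0], [-0.0, -0.0, 0.48], [-0.0, -0.0, 0.48], [-0.0, -0.0, 0.48]]
[np.float64(-0.0), np.float64(-0.0), np.float64(-1.17), np.float64(-1.17), np.float64(-0.93), np.float64(-0.93), np.float64(-0.93), np.float64(-0.93), np.float64(-0.93), np.float64(-0.93), np.float64(-0.93), np.float64(-0.93), np.float64(-0.93), np.float64(-0.93), np.float64(-0.0), np.float64(-0.0), np.float64(-0.0)] end [ 0.6031 -0.195   0.0381] 95.8
```

Run:
```python
from h import *
p=np.array(read_state()["tool_pos"])[:2];a=np.radians(26);u=np.array([np.cos(a),np.sin(a)])
plan((*(p-.04*u),.037,26,2),(*L(-.225),.037,95.9,12))
```

```text
14 [[-0.4, 0.0, -0.0], [-0.4, 0.0, -0.01], [0.09, 0.12, 0.0], [0.08, 0.13, 0.0], [0.07, 0.13, 0.0], [0.05, 0.14, 0.0], [0.04, 0.15, 0.0], [0.03, 0.15, 0.0], [0.01, 0.15, 0.0], [-0.01, 0.15, 0.0], [-0.02, 0.15, 0.0], [-0.03, 0.14, 0.0], [-0.05, 0.14, 0.0], [-0.07, 0.14, 0.0]]
[np.float64(-0.0), np.float64(-0.0), np.float64(-0.97), np.float64(-0.97), np.float64(-0.97), np.float64(-0.97), np.float64(-0.97), np.float64(-0.97), np.float64(-0.97), np.float64(-0.97), np.float64(-0.97), np.float64(-0.97), np.float64(-0.97), np.float64(-0.97)] end [ 0.6021 -0.1854  0.0371] 95.8
```

>>> {"name": "apply_moves", "arguments": {
  "fingers": [0.5, 0.5, 0.5, 0.5, 0.5, 0.5, 0.5, 0.5, 0.5, 0.5, 0.5, 0.5],
  "travel": [
    [-0.8, 0, 0],
    [0.09, 0.12, 0],
    [0.08, 0.13, 0],
    [0.07, 0.13, 0],
    [0.05, 0.14, 0],
    [0.04, 0.15, 0],
    [0.03, 0.15, 0],
    [0.01, 0.15, 0],
    [-0.01, 0.15, 0],
    [-0.02, 0.15, 0],
    [-0.03, 0.14, 0],
    [-0.05, 0.14, 0]
  ],
  "rotation": [
    [0, 0, 0],
    [0, 0, -0.97],
    [0, 0, -0.97],
    [0, 0, -0.97],
    [0, 0, -0.97],
    [0, 0, -0.97],
    [0, 0, -0.97],
    [0, 0, -0.97],
    [0, 0, -0.97],
    [0, 0, -0.97],
    [0, 0, -0.97],
    [0, 0, -0.97]
  ]
}}

```text
time: 15.9
tool_pos: [0.5949, -0.1821, 0.0361]
tcp_rot: [2.217, 2.226, 0.002]
wrist_force: [-0.6, 0.6, -0.7]
width: 0.501
grip_force: 0.0
```

>>> {"name": "apply_moves", "arguments": {
  "fingers": [0.5, 0.5, 0.5],
  "travel": [
    [-0.07, 0.14, 0],
    [0, 0, 0],
    [0, 0, 0]
  ],
  "rotation": [
    [0, 0, -0.97],
    [0, 0, 0],
    [0, 0, 0]
  ]
}}

```text
time: 16.2
tool_pos: [0.6012, -0.1856, 0.036]
tcp_rot: [-2.109, -2.329, -0.001]
wrist_force: [0.6, 0.2, -0.1]
width: 0.499
grip_force: 0.0
```

Run:
```python
from h import *
st();print(lane(read_state()["tool_pos"]))
look("top",["jar_mid"]);look("side",["jar_mid"])
plan((*L(-.08),.038,95.9,12))
```

```text
16.2 [ 0.6012 -0.1856  0.036 ] [[-0.099, 0.995, 0.0], [0.995, 0.099, 0.0], [0.0, 0.0, -1.0]] F [ 0.6  0.2 -0.1] w 0.499
[-0.2252  0.0009]
top jar_mid 0.68 [320. 182.] [ 0.5949 -0.1184]
side jar_mid 0.74 [277. 242.] [ 0.5905 -0.1137]
12 [[0.24, 0.0, -0.0], [0.24, 0.0, -0.0], [0.24, 0.0, -0.0], [0.24, 0.0, -0.0], [0.24, 0.0, -0.0], [0.24, 0.0, -0.01], [0.24, 0.0, -0.0], [0.24, 0.0, -0.01], [0.25, 0.0, -0.0], [0.24, 0.01, -0.01], [0.25, 0.0, -0.0], [0.24, 0.01, -0.01]]
[np.float64(-0.0), np.float64(-0.0), np.float64(-0.0), np.float64(-0.0), np.float64(-0.0), np.float64(-0.0), np.float64(-0.0), np.float64(-0.0), np.float64(-0.0), np.float64(-0.0), np.float64(-0.0), np.float64(-0.0)] end [ 0.5871 -0.0412  0.0381] 95.8
```

>>> {"name": "apply_moves", "arguments": {
  "fingers": [0.5, 0.5, 0.5, 0.5, 0.5, 0.5, 0.5, 0.5, 0.5, 0.5, 0.5, 0.5],
  "travel": [
    [0.2, 0, 0],
    [0.2, 0, 0],
    [0.25, 0, 0],
    [0.25, 0, 0],
    [0.25, 0, 0],
    [0.25, 0, 0],
    [0.25, 0, 0],
    [0.25, 0, 0],
    [0.25, 0, 0],
    [0.25, 0, 0],
    [0.25, 0, 0],
    [0.25, 0, 0]
  ],
  "rotation": [
    [0, 0, 0],
    [0, 0, 0],
    [0, 0, 0],
    [0, 0, 0],
    [0, 0, 0],
    [0, 0, 0],
    [0, 0, 0],
    [0, 0, 0],
    [0, 0, 0],
    [0, 0, 0],
    [0, 0, 0],
    [0, 0, 0]
  ]
}}

```text
time: 17.6
tool_pos: [0.5863, -0.0406, 0.0363]
tcp_rot: [2.106, 2.331, 0.0]
wrist_force: [0.4, -3.1, -0.1]
width: 0.497
grip_force: 1.3
```

>>> {"name": "apply_moves", "arguments": {
  "fingers": [0.5, 0.5, 0.5, 0.5, 0.5, 0.5, 0.5, 0.5],
  "travel": [
    [0.25, 0, 0],
    [0.25, 0, 0],
    [0.25, 0, 0],
    [0.25, 0, 0],
    [0.25, 0, 0],
    [0.25, 0, 0],
    [0.25, 0, 0],
    [0.25, 0, 0]
  ],
  "rotation": [
    [0, 0, 0],
    [0, 0, 0],
    [0, 0, 0],
    [0, 0, 0],
    [0, 0, 0],
    [0, 0, 0],
    [0, 0, 0],
    [0, 0, 0]
  ]
}}

```text
time: 18.4
tool_pos: [0.576, 0.0589, 0.0363]
tcp_rot: [-2.106, -2.332, 0.0]
wrist_force: [0.6, -3.5, 0.5]
width: 0.5
grip_force: 1.4
```

Run:
```python
from h import *
st();print(lane(read_state()["tool_pos"]))
look("top",["jar_mid","jar_tall"]);look("side",["jar_mid"])
plan((*L(.078),.038,95.9,6))
```

```text
18.4 [0.576  0.0589 0.0363] [[-0.102, 0.995, -0.0], [0.995, 0.102, -0.0], [-0.0, -0.0, -1.0]] F [ 0.6 -3.5  0.5] w 0.5
[0.0205 0.0007]
top jar_mid 0.61 [238. 193.] [0.5724 0.0892]
top jar_tall 0.76 [177. 199.] [0.5609 0.2428]
top jar_tall 0.5 [404. 205.] [ 0.5325 -0.3237]
side jar_mid 0.82 [264. 200.] [0.5659 0.1071]
6 [[0.19, 0.0, -0.01], [0.19, 0.0, -0.01], [0.2, 0.0, -0.0], [0.19, 0.01, -0.01], [0.2, 0.0, -0.0], [0.19, 0.01, -0.01]]
[np.float64(-0.0), np.float64(-0.0), np.float64(-0.0), np.float64(-0.0), np.float64(-0.0), np.float64(-0.0)] end [0.5709 0.1161 0.038 ] 95.8
```

>>> {"name": "apply_moves", "arguments": {
  "fingers": [0.5, 0.5, 0.5, 0.5, 0.5, 0.5, 0.5, 0.5],
  "travel": [
    [0.25, 0, 0],
    [0.25, 0, 0],
    [0.2, 0, 0],
    [0.15, 0, 0],
    [0.1, 0, 0],
    [0.08, 0, 0],
    [0.05, 0, 0],
    [0, 0, 0]
  ],
  "rotation": [
    [0, 0, 0],
    [0, 0, 0],
    [0, 0, 0],
    [0, 0, 0],
    [0, 0, 0],
    [0, 0, 0],
    [0, 0, 0],
    [0, 0, 0]
  ]
}}

```text
time: 19.45
tool_pos: [0.5706, 0.112, 0.0362]
tcp_rot: [-2.105, -2.331, -0.0]
wrist_force: [0.0, 0.5, 0.4]
width: 0.499
grip_force: 0.1
```

Run:
```python
from h import *
st();print(lane(read_state()["tool_pos"]))
look("top",["jar_mid","jar_tall","jar_short"]);look("side",["jar_short"])
u=np.array([.278,.961]);s=np.array([.536,-.325])
plan((*L(.06),.038,95.9,1),(*L(.02),.12,95.9,2),(*(s-.085*u),.12,73.9,13),(*(s-.085*u),.036,73.9,3))
```

```text
19.45 [0.5706 0.112  0.0362] [[-0.102, 0.995, -0.0], [0.995, 0.102, 0.0], [0.0, -0.0, -1.0]] F [0.  0.5 0.4] w 0.499
[0.0739 0.0006]
top jar_mid 0.69 [214. 197.] [0.5637 0.1504]
top jar_tall 0.72 [180. 200.] [0.5576 0.2352]
top jar_tall 0.32 [212. 199.] [0.5588 0.155 ]
top jar_short 0.83 [405. 206.] [ 0.5302 -0.327 ]
side jar_short 0.89 [264. 300.] [ 0.5454 -0.3195]
19 [[-0.27, 0.01, -0.03], [-0.4, -0.0, -0.82], [-0.4, -0.0, -0.82], [-0.7, -0.17, -0.0], [-0.71, -0.15, -0.0], [-0.71, -0.13, -0.0], [-0.71, -0.11, -0.0], [-0.72, -0.09, -0.0], [-0.72, -0.07, -0.0], [-0.72, -0.05, -0.0], [-0.72, -0.03, -0.0], [-0.72, -0.0, -0.0], [-0.72, 0.02, -0.0], [-0.72, 0.04, -0.0], [-0.72, 0.06, -0.0], [-0.73, 0.07, -0.0], [0.0, 0.0, 0.56], [0.0, 0.0, 0.56], [0.0, 0.0, 0.56]]
[np.float64(-0.02), np.float64(0.0), np.float64(0.0), np.float64(0.28), np.float64(0.28), np.float64(0.28), np.float64(0.28), np.float64(0.28), np.float64(0.28), np.float64(0.28), np.float64(0.28), np.float64(0.28), np.float64(0.28), np.float64(0.28), np.float64(0.28), np.float64(0.28), np.float64(0.01), np.float64(0.01), np.float64(0.01)] end [ 0.5122 -0.4069  0.0359] 73.9
```

>>> {"name": "apply_moves", "arguments": {
  "fingers": [0.5, 0.5, 0.5, 0.5, 0.5, 0.5, 0.5, 0.5, 0.5],
  "travel": [
    [-0.27, 0, 0],
    [-0.4, 0, -0.82],
    [-0.4, 0, -0.82],
    [-0.7, -0.17, 0],
    [-0.71, -0.15, 0],
    [-0.71, -0.13, 0],
    [-0.71, -0.11, 0],
    [-0.72, -0.09, 0],
    [-0.72, -0.07, 0]
  ],
  "rotation": [
    [0, 0, 0],
    [0, 0, 0],
    [0, 0, 0],
    [0, 0, 0.28],
    [0, 0, 0.28],
    [0, 0, 0.28],
    [0, 0, 0.28],
    [0, 0, 0.28],
    [0, 0, 0.28]
  ]
}}

```text
time: 20.65
tool_pos: [0.5455, -0.1587, 0.1184]
tcp_rot: [2.304, 2.135, -0.0]
wrist_force: [1.5, -0.8, 0.8]
width: 0.498
grip_force: 0.0
```

>>> {"name": "apply_moves", "arguments": {
  "fingers": [0.5, 0.5, 0.5, 0.5, 0.5, 0.5, 0.5, 0.5, 0.5, 0.5, 0.5],
  "travel": [
    [-0.72, -0.05, 0],
    [-0.72, -0.03, 0],
    [-0.72, 0, 0],
    [-0.72, 0.02, 0],
    [-0.72, 0.04, 0],
    [-0.72, 0.06, 0],
    [-0.73, 0.07, 0],
    [0, 0, 0.56],
    [0, 0, 0.56],
    [0, 0, 0.56],
    [0, 0, 0]
  ],
  "rotation": [
    [0, 0, 0.28],
    [0, 0, 0.28],
    [0, 0, 0.28],
    [0, 0, 0.28],
    [0, 0, 0.28],
    [0, 0, 0.28],
    [0, 0, 0.28],
    [0, 0, 0],
    [0, 0, 0],
    [0, 0, 0],
    [0, 0, 0]
  ]
}}

```text
time: 21.75
tool_pos: [0.5066, -0.4049, 0.0293]
tcp_rot: [-2.503, -1.884, 0.003]
wrist_force: [-0.4, 0.5, -0.2]
width: 0.5
grip_force: 0.0
```

Run:
```python
from h import *
st()
look("top",["jar_mid","jar_tall","jar_short"]);look("side",["jar_short"])
u=np.array([.278,.961])
plan((*(L(-.16)-.045*u),.036,73.9,18))
```

```text
21.75 [ 0.5066 -0.4049  0.0293] [[0.277, 0.961, -0.007], [0.961, -0.277, 0.006], [0.004, -0.009, -1.0]] F [-0.4  0.5 -0.2] w 0.5
top jar_mid 0.91 [212. 197.] [0.5638 0.153 ]
top jar_tall 0.78 [178. 200.] [0.559  0.2395]
top jar_tall 0.7 [222. 133.] [0.729  0.1266]
top jar_short 0.62 [407. 205.] [ 0.5328 -0.3303]
side jar_short 0.73 [262. 300.] [ 0.5421 -0.3206]
18 [[0.28, 0.0, 0.0], [0.28, 0.0, 0.0], [0.28, 0.0, 0.0], [0.28, 0.0, 0.0], [0.28, 0.0, 0.0], [0.28, 0.0, 0.0], [0.28, 0.0, 0.0], [0.28, 0.0, 0.0], [0.28, 0.0, 0.0], [0.28, 0.0, 0.0], [0.29, 0.0, 0.0], [0.28, 0.0, 0.0], [0.29, 0.0, 0.0], [0.28, 0.0, 0.0], [0.29, 0.0, 0.0], [0.28, 0.0, 0.0], [0.29, 0.01, 0.01], [0.28, 0.0, 0.0]]
[np.float64(0.0), np.float64(0.0), np.float64(0.0), np.float64(0.0), np.float64(0.0), np.float64(0.0), np.float64(0.0), np.float64(0.0), np.float64(0.0), np.float64(0.0), np.float64(0.0), np.float64(0.0), np.float64(0.0), np.float64(0.0), np.float64(0.0), np.float64(0.0), np.float64(0.0), np.float64(0.0)] end [ 0.5826 -0.164   0.0361] 74.0
```

>>> {"name": "apply_moves", "arguments": {
  "fingers": [0.5, 0.5, 0.5, 0.5, 0.5, 0.5, 0.5, 0.5, 0.5, 0.5],
  "travel": [
    [0.2, 0, 0],
    [0.2, 0, 0],
    [0.2, 0, 0],
    [0.25, 0, 0],
    [0.25, 0, 0],
    [0.25, 0, 0],
    [0.25, 0, 0],
    [0.25, 0, 0],
    [0.25, 0, 0],
    [0.25, 0, 0]
  ],
  "rotation": [
    [0, 0, 0],
    [0, 0, 0],
    [0, 0, 0],
    [0, 0, 0],
    [0, 0, 0],
    [0, 0, 0],
    [0, 0, 0],
    [0, 0, 0],
    [0, 0, 0],
    [0, 0, 0]
  ]
}}

```text
time: 23.05
tool_pos: [0.5434, -0.2929, 0.0344]
tcp_rot: [2.509, 1.89, -0.0]
wrist_force: [-1.7, -2.5, 1.2]
width: 0.501
grip_force: 1.2
```

>>> {"name": "apply_moves", "arguments": {
  "fingers": [0.5, 0.5, 0.5, 0.5, 0.5, 0.5, 0.5, 0.5, 0.5, 0.5, 0.5, 0.5],
  "travel": [
    [0.25, 0, 0],
    [0.25, 0, 0],
    [0.25, 0, 0],
    [0.25, 0, 0],
    [0.25, 0, 0],
    [0.25, 0, 0],
    [0.25, 0, 0],
    [0.25, 0, 0],
    [0.25, 0, 0],
    [0.25, 0, 0],
    [0.15, 0, 0],
    [0.1, 0, 0]
  ],
  "rotation": [
    [0, 0, 0],
    [0, 0, 0],
    [0, 0, 0],
    [0, 0, 0],
    [0, 0, 0],
    [0, 0, 0],
    [0, 0, 0],
    [0, 0, 0],
    [0, 0, 0],
    [0, 0, 0],
    [0, 0, 0],
    [0, 0, 0]
  ]
}}

```text
time: 24.25
tool_pos: [0.5812, -0.1608, 0.0342]
tcp_rot: [-2.508, -1.891, 0.0]
wrist_force: [-0.5, -3.4, 1.2]
width: 0.498
grip_force: 1.5
```

Run:
```python
from h import *
st()
c=look("top",["jar_short"]);look("side",["jar_short"])
cv2.imwrite("pics/t3.png",cv2.resize(c["image"][110:290,140:440,::-1],None,fx=2.6,fy=2.6,interpolation=cv2.INTER_CUBIC))
u=np.array([.278,.961]);p=np.array(read_state()["tool_pos"])[:2];j=p+.045*u;print(j,lane(j))
plan((*(p-.03*u),.038,73.9,1),(*L(-.235),.038,95.9,5))
```

```text
24.25 [ 0.5812 -0.1608  0.0342] [[0.275, 0.961, -0.0], [0.961, -0.275, 0.0], [-0.0, -0.0, -1.0]] F [-0.5 -3.4  1.2] w 0.498
top jar_short 0.97 [321. 183.] [ 0.5934 -0.1211]
top jar_short 0.18 [177. 201.] [0.5568 0.2418]
side jar_short 0.9 [284. 241.] [ 0.6079 -0.1087]
[ 0.59331531 -0.11787778] [-0.157   0.0017]
6 [[-0.6, -0.0, -0.08], [0.01, 0.12, -0.0], [0.0, 0.12, -0.0], [-0.0, 0.13, -0.0], [-0.01, 0.12, -0.0], [-0.03, 0.13, -0.0]]
[np.float64(0.01), np.float64(-0.73), np.float64(-0.73), np.float64(-0.73), np.float64(-0.73), np.float64(-0.73)] end [ 0.6033 -0.1953  0.0379] 95.8
```

View pics/t3.png

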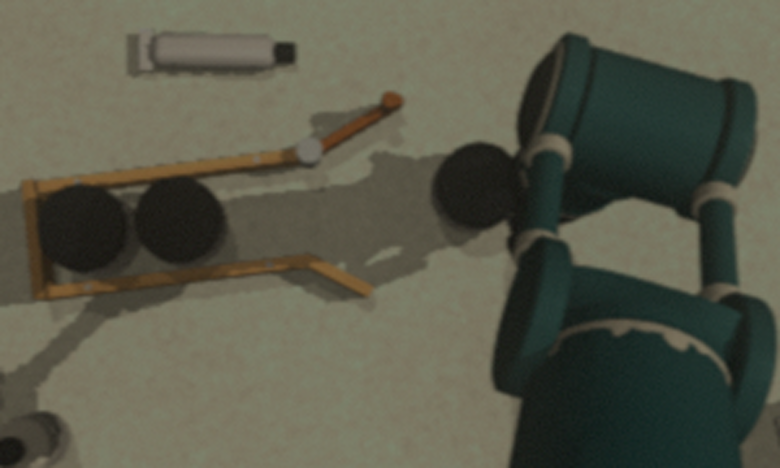

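Picture: the tall and mid jars stand in the lane at zoom px (83,228) and (180,220). The short jar is staged at (478,185), on the lane's line.

>>> {"name": "apply_moves", "arguments": {
  "fingers": [0.5, 0.5, 0.5, 0.5, 0.5, 0.5, 0.5, 0.5],
  "travel": [
    [-0.6, 0, -0.08],
    [0.01, 0.12, 0],
    [0, 0.12, 0],
    [0, 0.13, 0],
    [-0.01, 0.12, 0],
    [-0.03, 0.13, 0],
    [0, 0, 0],
    [0.1, 0, 0]
  ],
  "rotation": [
    [0, 0, 0],
    [0, 0, -0.73],
    [0, 0, -0.73],
    [0, 0, -0.73],
    [0, 0, -0.73],
    [0, 0, -0.73],
    [0, 0, 0],
    [0, 0, 0]
  ]
}}

```text
time: 25.25
tool_pos: [0.6027, -0.1912, 0.0379]
tcp_rot: [-2.107, -2.329, 0.0]
wrist_force: [-0.0, -0.3, 0.7]
width: 0.495
grip_force: 0.0
```

>>> {"name": "apply_moves", "arguments": {
  "fingers": [0.5, 0.5, 0.5, 0.5, 0.5, 0.5, 0.5, 0.5, 0.5, 0.5, 0.5, 0.5],
  "travel": [
    [0.2, 0, 0],
    [0.2, 0, 0],
    [0.25, 0, 0],
    [0.25, 0, 0],
    [0.25, 0, 0],
    [0.25, 0, 0],
    [0.25, 0, 0],
    [0.25, 0, 0],
    [0.25, 0, 0],
    [0.25, 0, 0],
    [0.25, 0, 0],
    [0.25, 0, 0]
  ],
  "rotation": [
    [0, 0, 0],
    [0, 0, 0],
    [0, 0, 0],
    [0, 0, 0],
    [0, 0, 0],
    [0, 0, 0],
    [0, 0, 0],
    [0, 0, 0],
    [0, 0, 0],
    [0, 0, 0],
    [0, 0, 0],
    [0, 0, 0]
  ]
}}

```text
time: 26.45
tool_pos: [0.588, -0.0457, 0.0383]
tcp_rot: [-2.104, -2.333, 0.0]
wrist_force: [0.1, -0.5, -0.2]
width: 0.499
grip_force: 0.8
```

Run:
```python
from h import *
st();print(lane(read_state()["tool_pos"]))
look("top",["jar_short"]);look("side",["jar_short"])
plan((*L(-.002),.038,95.9,8))
```

```text
26.45 [ 0.588  -0.0457  0.0383] [[-0.103, 0.995, -0.0], [0.995, 0.103, -0.0], [-0.0, -0.0, -1.0]] F [ 0.1 -0.5 -0.2] w 0.499
[-0.0847 -0.0004]
side jar_short 0.91 [276. 219.] [ 0.594  -0.0054]
8 [[0.21, -0.0, 0.0], [0.21, -0.0, 0.0], [0.21, -0.0, 0.0], [0.21, -0.0, 0.0], [0.2, -0.0, 0.0], [0.21, -0.0, 0.0], [0.2, -0.0, 0.0], [0.21, -0.01, 0.0]]
[np.float64(0.0), np.float64(0.0), np.float64(0.0), np.float64(0.0), np.float64(0.0), np.float64(0.0), np.float64(0.0), np.float64(0.0)] end [0.579  0.0365 0.0382] 95.9
```

>>> {"name": "apply_moves", "arguments": {
  "fingers": [0.5, 0.5, 0.5, 0.5, 0.5, 0.5, 0.5, 0.5, 0.5, 0.5],
  "travel": [
    [0.2, 0, 0],
    [0.25, 0, 0],
    [0.25, 0, 0],
    [0.25, 0, 0],
    [0.25, 0, 0],
    [0.2, 0, 0],
    [0.1, 0, 0],
    [0.1, 0, 0],
    [0.05, 0, 0],
    [0, 0, 0]
  ],
  "rotation": [
    [0, 0, 0],
    [0, 0, 0],
    [0, 0, 0],
    [0, 0, 0],
    [0, 0, 0],
    [0, 0, 0],
    [0, 0, 0],
    [0, 0, 0],
    [0, 0, 0],
    [0, 0, 0]
  ]
}}

```text
time: 27.65
tool_pos: [0.5797, 0.0354, 0.0383]
tcp_rot: [2.104, 2.333, 0.0]
wrist_force: [0.4, -2.4, 0.8]
width: 0.502
grip_force: 1.1
```

Run:
```python
from h import *
st();print(lane(read_state()["tool_pos"]))
look("top",["jar_short","jar_mid","jar_tall","keeper_knob","keeper_hinge"]);look("side",["jar_short","keeper_knob"])
```

```text
27.65 [0.5797 0.0354 0.0383] [[-0.103, 0.995, 0.0], [0.995, 0.103, -0.0], [-0.0, 0.0, -1.0]] F [ 0.4 -2.4  0.8] w 0.502
[-0.0031 -0.0006]
top jar_short 0.62 [241. 192.] [0.5767 0.0798]
top jar_mid 0.71 [212. 196.] [0.5684 0.1549]
top jar_tall 0.58 [179. 202.] [0.5534 0.2378]
top jar_tall 0.25 [212. 197.] [0.5649 0.155 ]
side jar_short 0.89 [270. 204.] [0.5828 0.0814]
side keeper_knob 0.64 [305. 208.] [ 0.6714 -0.0446]
side keeper_knob 0.45 [283. 202.] [ 0.6128 -0.014 ]
```

>>> {"name": "apply_moves", "arguments": {
  "fingers": [0.5, 0.5, 0.5, 0.5, 0.5],
  "travel": [
    [0.05, 0, 0],
    [0.05, 0, 0],
    [0, 0, 0],
    [-0.5, 0, 0],
    [-0.5, 0, -0.5]
  ],
  "rotation": [
    [0, 0, 0],
    [0, 0, 0],
    [0, 0, 0],
    [0, 0, 0],
    [0, 0, 0]
  ]
}}

```text
time: 28.6
tool_pos: [0.5805, -0.0086, 0.0597]
tcp_rot: [-2.098, -2.329, 0.007]
wrist_force: [0.5, -0.7, 0.1]
width: 0.501
grip_force: 0.0
```

Run:
```python
from h import *
st()
plan((.70,-.025,.13,95.9,6),(.70,-.025,.045,95.9,4))
```

```text
28.6 [ 0.5805 -0.0086  0.0597] [[-0.104, 0.995, -0.008], [0.995, 0.104, 0.001], [0.002, -0.008, -1.0]] F [ 0.5 -0.7  0.1] w 0.501
10 [[-0.1, 0.39, -0.23], [-0.09, 0.39, -0.24], [-0.1, 0.39, -0.23], [-0.09, 0.39, -0.24], [-0.1, 0.39, -0.23], [-0.09, 0.39, -0.24], [-0.0, 0.0, 0.43], [-0.0, 0.0, 0.42], [-0.0, 0.0, 0.43], [-0.0, 0.0, 0.42]]
[np.float64(0.0), np.float64(0.0), np.float64(0.0), np.float64(0.0), np.float64(0.0), np.float64(0.0), np.float64(0.0), np.float64(0.0), np.float64(0.0), np.float64(0.0)] end [ 0.6999 -0.0248  0.0452] 96.0
```

>>> {"name": "apply_moves", "arguments": {
  "fingers": [0, 0, 0, 0, 0, 0, 0, 0],
  "travel": [
    [0, 0, -0.6],
    [0, 0, -0.6],
    [-0.1, 0.48, 0],
    [-0.1, 0.48, 0],
    [-0.1, 0.48, 0],
    [-0.1, 0.48, 0],
    [-0.1, 0.4, 0],
    [0, 0, 0]
  ],
  "rotation": [
    [0, 0, 0],
    [0, 0, 0],
    [0, 0, 0],
    [0, 0, 0],
    [0, 0, 0],
    [0, 0, 0],
    [0, 0, 0],
    [0, 0, 0]
  ]
}}

```text
time: 29.4
tool_pos: [0.7043, -0.022, 0.123]
tcp_rot: [2.104, 2.332, 0.002]
wrist_force: [0.7, 0.0, -0.0]
width: 0.002
grip_force: 0.0
```

Run:
```python
from h import *
st()
c=look("top",["jar_short","jar_mid","jar_tall","keeper_knob","keeper_hinge"]);look("side",["jar_short","keeper_knob"])
cv2.imwrite("pics/t4.png",cv2.resize(c["image"][110:290,140:440,::-1],None,fx=2.6,fy=2.6,interpolation=cv2.INTER_CUBIC))
W=[(.70,-.025,.045,95.9,5)]
for i,th in enumerate(np.linspace(1.95,0,15)):
    off=.020 if th>.2 else .0185
    q=np.array([-.01,-.05])+.086*np.array([-np.sin(th),np.cos(th)])+off*np.array([-np.cos(th),-np.sin(th)])
    W.append((*L(*q),.045,95.9,1))
plan(*W)
```

```text
29.4 [ 0.7043 -0.022   0.123 ] [[-0.102, 0.995, 0.001], [0.995, 0.102, 0.001], [0.001, 0.001, -1.0]] F [ 0.7  0.  -0. ] w 0.002
top jar_short 0.8 [239. 194.] [0.5698 0.0853]
top jar_mid 0.95 [210. 198.] [0.5632 0.158 ]
top jar_tall 0.88 [177. 204.] [0.5503 0.2439]
top keeper_hinge 0.3 [110. 218.] [0.5155 0.3993]
side jar_short 0.81 [269. 204.] [0.5807 0.0839]
side jar_short 0.7 [246. 161.] [0.5066 0.408 ]
side keeper_knob 0.77 [303. 208.] [ 0.6642 -0.0466]
20 [[-0.01, -0.01, 0.31], [-0.01, -0.01, 0.31], [-0.01, -0.01, 0.32], [-0.01, -0.0, 0.31], [-0.01, -0.01, 0.32], [-0.14, -0.27, -0.0], [-0.13, -0.21, -0.0], [-0.09, -0.23, -0.0], [-0.06, -0.24, -0.0], [-0.03, -0.24, -0.0], [0.0, -0.25, -0.0], [0.04, -0.24, -0.0], [0.07, -0.23, -0.0], [0.11, -0.23, -0.0], [0.13, -0.2, -0.0], [0.16, -0.19, -0.0], [0.19, -0.16, -0.0], [0.2, -0.13, -0.0], [0.25, -0.11, -0.0], [0.24, -0.07, -0.0]]
[np.float64(-0.0), np.float64(-0.0), np.float64(-0.0), np.float64(-0.0), np.float64(-0.0), np.float64(-0.0), np.float64(-0.0), np.float64(-0.0), np.float64(-0.0), np.float64(-0.0), np.float64(-0.0), np.float64(-0.0), np.float64(-0.0), np.float64(-0.0), np.float64(-0.0), np.float64(-0.0), np.float64(-0.0), np.float64(-0.0), np.float64(-0.0), np.float64(-0.0)] end [0.5459 0.0065 0.045 ] 95.9
```

View pics/t4.png

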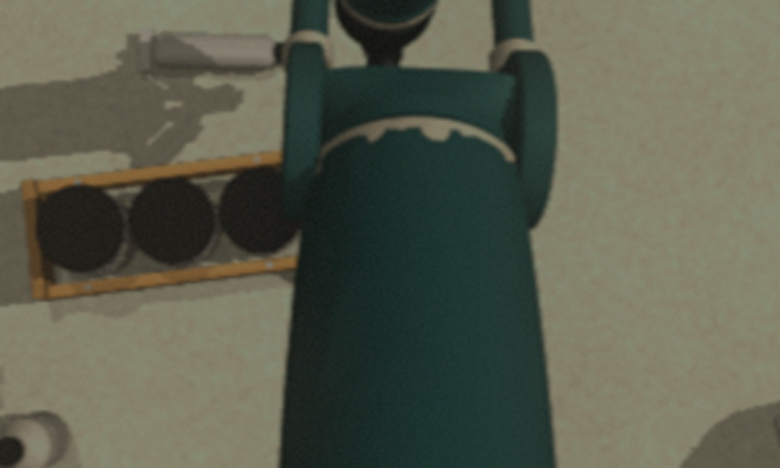

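Picture: the three jars stand in single file at zoom px (82,228), (172,220) and (262,210). Now the keeper.

>>> {"name": "apply_moves", "arguments": {
  "fingers": [0, 0, 0, 0, 0, 0, 0, 0, 0, 0, 0],
  "travel": [
    [-0.05, -0.04, 0.31],
    [0, 0, 0.31],
    [0, 0, 0.32],
    [0, 0, 0.31],
    [0, 0, 0.31],
    [-0.14, -0.27, 0],
    [-0.13, -0.21, 0],
    [-0.09, -0.23, 0],
    [-0.06, -0.24, 0],
    [-0.03, -0.24, 0],
    [0, 0, 0]
  ],
  "rotation": [
    [0, 0, 0],
    [0, 0, 0],
    [0, 0, 0],
    [0, 0, 0],
    [0, 0, 0],
    [0, 0, 0],
    [0, 0, 0],
    [0, 0, 0],
    [0, 0, 0],
    [0, 0, 0],
    [0, 0, 0]
  ]
}}

```text
time: 30.95
tool_pos: [0.6417, -0.0541, 0.0457]
tcp_rot: [-2.105, -2.331, 0.001]
wrist_force: [0.3, -0.0, -0.0]
width: -0.001
grip_force: 0.0
```

Run:
```python
from h import *
st()
look("side",["keeper_knob"]);look("top",["keeper_knob"])
W=[]
for i,th in enumerate(np.linspace(1.95,0,15)[5:]):
    off=.020 if th>.2 else .0185
    q=np.array([-.01,-.05])+.086*np.array([-np.sin(th),np.cos(th)])+off*np.array([-np.cos(th),-np.sin(th)])
    W.append((*L(*q),.045,95.9,1))
plan(*W)
```

```text
30.95 [ 0.6417 -0.0541  0.0457] [[-0.102, 0.995, -0.001], [0.995, 0.102, -0.0], [-0.0, -0.001, -1.0]] F [ 0.3 -0.  -0. ] w -0.001
side keeper_knob 0.42 [284. 210.] [ 0.6125 -0.0534]
top keeper_knob 0.7 [223. 132.] [0.7142 0.1177]
top keeper_knob 0.52 [298. 170.] [ 0.617  -0.0572]
10 [[0.01, -0.26, 0.01], [0.03, -0.25, 0.0], [0.08, -0.23, 0.0], [0.1, -0.23, 0.0], [0.13, -0.2, 0.0], [0.16, -0.19, 0.0], [0.19, -0.16, 0.0], [0.21, -0.13, 0.0], [0.25, -0.11, 0.0], [0.23, -0.07, 0.0]]
[np.float64(-0.0), np.float64(-0.0), np.float64(-0.0), np.float64(-0.0), np.float64(-0.0), np.float64(-0.0), np.float64(-0.0), np.float64(-0.0), np.float64(-0.0), np.float64(-0.0)] end [0.5459 0.0063 0.0452] 95.9
```

>>> {"name": "apply_moves", "arguments": {
  "fingers": [0, 0, 0, 0, 0, 0, 0, 0, 0, 0, 0],
  "travel": [
    [0.01, -0.26, 0],
    [0.03, -0.25, 0],
    [0.08, -0.23, 0],
    [0.1, -0.23, 0],
    [0.13, -0.2, 0],
    [0.16, -0.19, 0],
    [0.19, -0.16, 0],
    [0.21, -0.13, 0],
    [0.24, -0.11, 0],
    [0.2, -0.07, 0],
    [0, 0, 0]
  ],
  "rotation": [
    [0, 0, 0],
    [0, 0, 0],
    [0, 0, 0],
    [0, 0, 0],
    [0, 0, 0],
    [0, 0, 0],
    [0, 0, 0],
    [0, 0, 0],
    [0, 0, 0],
    [0, 0, 0],
    [0, 0, 0]
  ]
}}

```text
time: 32.25
tool_pos: [0.5448, 0.0058, 0.0451]
tcp_rot: [-2.102, -2.334, 0.0]
wrist_force: [0.4, -0.5, 0.4]
width: 0.0
grip_force: 0.0
```

Run:
```python
from h import *
st();print(lane(read_state()["tool_pos"]))
for cam in("top","side"):
  c=read_camera(cam)
  for d in tip_of(cam,"keeper_knob")[:2]: print(cam,d["p"],lane(ray(c,d["location"],.064)),"want -.010 .036")
```

```text
32.25 [0.5448 0.0058 0.0451] [[-0.104, 0.995, -0.001], [0.995, 0.104, 0.0], [0.001, -0.001, -1.0]] F [ 0.4 -0.5  0.4] w 0.0
[-0.029   0.0372]
side 0.83 [-0.0185  0.0387] want -.010 .036
```

Push gently until it meets the stop.

>>> {"name": "apply_moves", "arguments": {
  "fingers": [0, 0, 0, 0],
  "travel": [
    [0.04, 0, 0],
    [0.04, 0, 0],
    [0.04, 0, 0],
    [0, 0, 0]
  ],
  "rotation": [
    [0, 0, 0],
    [0, 0, 0],
    [0, 0, 0],
    [0, 0, 0]
  ]
}}

```text
time: 32.85
tool_pos: [0.5453, 0.0089, 0.0453]
tcp_rot: [2.102, 2.332, -0.002]
wrist_force: [0.2, -5.0, 0.2]
width: 0.002
grip_force: 2.9
```

Run:
```python
from h import *
st();print(lane(read_state()["tool_pos"]))
c=read_camera("side")
for d in tip_of("side","keeper_knob")[:1]: print(d["p"],lane(ray(c,d["location"],.064)))
```

```text
32.85 [0.5453 0.0089 0.0453] [[-0.103, 0.995, 0.0], [0.995, 0.103, -0.002], [-0.002, 0.0, -1.0]] F [ 0.2 -5.   0.2] w 0.002
[-0.026   0.0364]
0.58 [-0.022   0.0339]
```

>>> {"name": "apply_moves", "arguments": {
  "fingers": [0, 0, 0, 0, 0, 0, 0, 0, 0, 0],
  "travel": [
    [0.05, 0, 0],
    [0, 0, 0],
    [-0.6, 0, 0],
    [-0.6, 0, 0],
    [0, 0, -0.9],
    [0, 0, -0.9],
    [-0.9, 0, -0.5],
    [-0.9, 0, 0],
    [-0.9, 0, 0],
    [-0.9, 0, 0]
  ],
  "rotation": [
    [0, 0, 0],
    [0, 0, 0],
    [0, 0, 0],
    [0, 0, 0],
    [0, 0, 0],
    [0, 0, 0],
    [0, 0, 0],
    [0, 0, 0],
    [0, 0, 0],
    [0, 0, 0]
  ]
}}

```text
time: 33.95
tool_pos: [0.5696, -0.2263, 0.1603]
tcp_rot: [2.103, 2.332, 0.001]
wrist_force: [0.8, -0.1, 1.4]
width: -0.003
grip_force: 0.0
```

Run:
```python
from h import *
st()
for cam in("top","side"):
  c=read_camera(cam)
  for n in("keeper_knob","keeper_hinge","jar_short","jar_mid","jar_tall"):
    for d in tip_of(cam,n)[:1]: print(cam,n,round(d["p"],2),lane(ray(c,d["location"],Z.get(n,0))))
  if cam=="top":cv2.imwrite("pics/t5.png",cv2.resize(c["image"][140:240,130:330,::-1],None,fx=4,fy=4,interpolation=cv2.INTER_CUBIC))
```

```text
33.95 [ 0.5696 -0.2263  0.1603] [[-0.103, 0.995, 0.001], [0.995, 0.103, -0.0], [-0.0, 0.001, -1.0]] F [ 0.8 -0.1  1.4] w -0.003
top keeper_knob 0.65 [-0.0101  0.0399]
top keeper_hinge 0.82 [-0.0098 -0.0558]
top jar_short 0.69 [ 0.0458 -0.0008]
top jar_mid 0.63 [ 0.1173 -0.0005]
top jar_tall 0.81 [0.2047 0.0004]
side keeper_knob 0.48 [-0.0096  0.0399]
side keeper_hinge 0.77 [-0.011  -0.0298]
side jar_short 0.56 [ 0.047  -0.0102]
side jar_tall 0.59 [ 0.2044 -0.0015]
```

View pics/t5.png

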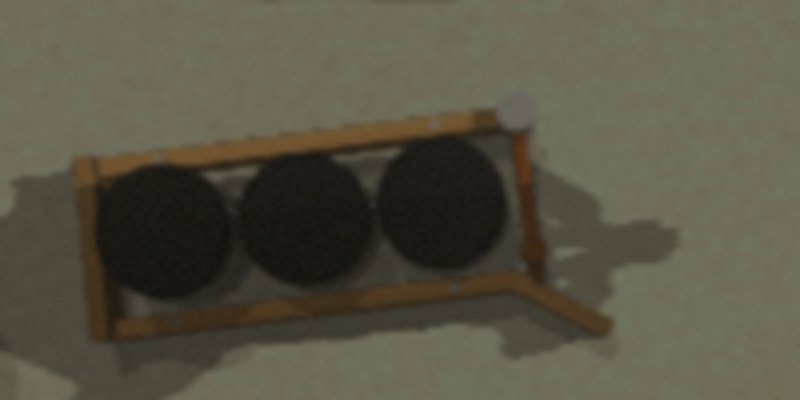

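Picture: the jars are in single file at px (165,232), (305,220) and (442,203). The keeper is shut, hinge at (517,112) and knob at (533,250), square to the rails.

```bash
python3 -c "
from workcell import *
print(finish_job())"
```

```text
the job is handed in; nothing more can be done
None
```

I handed the job in at about 34 s of the 69 s limit: in the last pictures the jars stood in single file, tall, middle, short, with the keeper bar shut behind them; no verdict came back.

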